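Fit the service hatch in the resin housing

TASK

Clear the sanding block off the cream housing into the blue tray, then press the mint-green hatch fully home in the housing's recess so that its face is flush, and only then turn the black screw cap clockwise until its yellow tongue locks over the hatch. Leave everything else on the bench where it stands.

Things in the scene. Friction and masses are not known exactly. Their poses are not given: they have to be found in the camera images.
- shell: Cream resin housing fixed to the bench, 140 (its x) x 270 (its y) x 55 mm high; rounded beads along its low sides make it 164 mm wide at the foot. Origin: centre of the underside; z up. Its flat top at z = 55 mm has an open rectangular recess 63 mm (x) x 103 mm (y), 20 mm deep, centred at x 0, y -45 mm.
- recess (a point): Centre of the recess's mouth, level with the housing's top (55 mm above the bench); axes as the housing's. In the middle of each long wall of the recess is a sprung steel catch with a ramp: the hatch stops about 11 mm proud until pushed down with some 12 to 20 N past the catches; it then rests on the floor, held by their friction.
- keeper (a joint): Angle (rad) of the captive black screw cap. 0: locked, at its stop, yellow tongue along the housing's -y, over the end of the recess. Grows counterclockwise seen from above, to 1.7; starts open at 1.1 to 1.45, tongue swung to the housing's +x, clear of the recess. Turn clockwise to lock: about 0.06 N m; it stays where left and does not rise or sink.
- keeper_grip (a point): On the screw cap's axis (housing x 0, y +62 mm), 85 mm above the bench. The round black cap is 48 mm in diameter and reaches from 64 to 99 mm above the bench; a thin yellow stripe on its top lies along the tongue.
- keeper_tip (a point): Middle of the free end of the keeper's yellow tongue, 72 mm from the cap's axis. The tongue is 20 mm wide, 6 mm thick, its underside 3 mm above the housing's top, so it passes over the hatch only when this is flush.
- insert: Mint-green hatch: plate 60 (its x) x 100 (its y) x 20 mm with an upright rib on top, 16 mm wide in x, 50 mm long in y, reaching from 20 to 49 mm above the underside: the grip. Origin: centre of the underside; z up. About 160 g. Lies flat on the bench. It fits either way round (half turn), with 1.5 mm of play on each side.
- insert_face (a point): Centre of the upper face of the hatch's plate (foot of the rib), 20 mm above its underside.
- block: Cork sanding block with a red foot, 110 (its x) x 45 (its y) x 40 mm high, about 150 g. Origin: centre of the underside. It starts lying across the recess on the housing's top.
- tray: Blue open tray fixed to the bench, outside 220 (its x) x 160 (its y) x 40 mm high, walls and floor 5 mm. Origin: centre of the underside. The bracket lies in it near its +x end; the rest is free.
- bracket: Mint-green L bracket 26 (x) x 120 (y) mm, 12 mm high with one 35 mm high end at +y, lying in the tray near its +x end; bystander. Origin: centre of the underside.
- bottle: White bottle, 52 mm in diameter, 170 mm high, standing off one short end of the hatch; bystander. Origin: centre of the underside.
- jar: Amber jar, 56 mm in diameter, 62 mm high, standing off one long side of the hatch; bystander. Origin: centre of the underside.
- sander: Round sander lying at the back of the bench, 124 mm in diameter, 89 mm high; bystander. Origin: centre of the underside.
- mug: White mug, 80 mm in diameter, 90 mm high, standing close behind the housing (its +x side); bystander. Origin: centre of the underside.
- brush: Hand brush 180 mm long lying close along the housing's side nearer the robot (its -x side); bystander. Origin: on its underside.
- pot: Grey filler pot, 88 mm in diameter, 85 mm high; bystander. Origin: centre of the underside.

How it is judged:
On the way, in this order (a step that is already met when the one before it is completed fails the run):
1. the sanding block lies in the tray (x of block in the frame of tray between -0.105 and 0.105 m and y of block in the frame of tray between -0.075 and 0.075 m and z of block in the frame of tray below 0.05 m and linear speed of block below 0.03 m/s), for 0.2 s.
2. the hatch is flush in the recess with the keeper still open (over 0.9 rad) (horizontal distance between insert_face and recess below 0.004 m and z of insert_face in the frame of shell below 0.057 m and angle between the z axis of insert and the z axis of shell, either way round below 0.05 rad and angle between the y axis of insert and the y axis of shell, either way round below 0.06 rad and value of joint keeper above 0.9 rad), for 0.2 s.
3. the keeper is turned home over the hatch (horizontal distance between insert_face and recess below 0.004 m and z of insert_face in the frame of shell below 0.057 m and angle between the z axis of insert and the z axis of shell, either way round below 0.05 rad and angle between the y axis of insert and the y axis of shell, either way round below 0.06 rad and value of joint keeper below 0.2 rad), for 0.2 s.
At the end, for the whole second after the job is handed in: Block at rest inside the tray, under 50 mm up; hatch at rest in the recess, face at most 2 mm above the housing's top, within 4 mm of the recess's centre, tilted under 0.05 and turned under 0.06 rad from it (either way round); keeper at most 0.2 rad from locked (all of step 3 and x of block in the frame of tray between -0.105 and 0.105 m and y of block in the frame of tray between -0.075 and 0.075 m and z of block in the frame of tray below 0.05 m and linear speed of each of block, insert below 0.02 m/s); the robot touches nothing.
It fails at once if a bystander on the bench (bottle, jar, sander, mug, brush or pot) is moved more than 30 mm (distance of any of bottle, jar, sander, mug, brush, pot from where it was at the start of the episode above 0.03 m).
It fails at once if the bracket in the tray is moved more than 50 mm (distance of bracket from where it was at the start of the episode above 0.05 m).
It also fails if it takes over 70 s, if anything falls off the work surface, if the arm or the gripper's body presses on something with over 40 N, if the wrist force passes 120 N, or if a joint passes its speed limit or range.

ROBOT

A 6-joint arm with a two-finger parallel gripper is mounted at the origin on the work surface. World frame = base frame: x ahead of the robot, y to its left, z up, the work surface at z = 0. Lengths are in m, angles in rad, forces in N, time in s.
With the tool pointing down it reaches from about 0.275 to 0.85 m from the base axis. Payload 19 kg.
Tool frame: the origin (TCP) lies at the very end of the fingers, on their centre line; the grasp point (between the pads) lies grasp_offset behind it (grasp_offset is the distance from the TCP to the grasp point, in m); z points along the fingers, y is the line along which they close (so a half turn about z gives the same grasp; the last joint's range is limited). The gripper opens to 85 mm and grips with 20 to 120 N. Pads are 22 mm wide; open, the fingers measure 114 mm over their backs; the gripper's body (76 mm by 85 mm) begins 54 mm behind the grasp point. The pads swing forward as they close: fully open they stand 13 mm farther back than shut.
Start: joints at [1.151, 0.15, 1.437, -0, 1.554, -0.134], TCP at [0.162, 0.552, 0.231] pointing down, gripper open.
Joint ranges: [-2.8, 2.8], [-0.68, 2.1], [0.12, 2.68], [-1.39, 4.53], [0.16, 2.79], [-2.81, 2.81]. Speed limits (rad/s): [1.89, 1.89, 2.22, 3.01, 3.01, 3.01].

INTERFACE

Orientations are given as a unit quaternion [w, x, y, z].
In Python, from station import * gives the robot as it stands. The module is installed in compiled form; this text tells all that it offers.
- The arm moves only by the tool apply_moves, never from a script. Its argument "moves" is a list of rows, each an object of numbers: "x", "y", "z": the shift along the tool's x, y, z in cm; "spin": the turn about the tool's z in degrees. A call has exactly 10 rows; each row shifts and turns the commanded pose from where the row before left it, along the tool's axes as they then stand; what a row does not reach is not made up. A row lasts 1/10 s, in which the tool goes at most 50 mm and 8.59 degrees, less where a joint would pass 70% of its speed; a pose out of reach is approached as far as the arm can. A call is refused whole if a number of a shift passes 5 or a number of a turn 8.59, either way. A call with a gripper value outside its range is refused whole. "gripper" is the gripper's target within -1 to 1 (fully open at 1, half-way at 0, shut at -1), set as the call begins (left out, the last holds). The fingers move at their own pace and stop on an object; "grip_force" is the grip in N (left out, the last holds). Time passes only in rows, so rows that do not move let the fingers close, or fill a call up. It gives the time, the measured TCP pose, the force, the opening and the grip force at its end, in the units of the state.
- get_obs(): the state, without advancing time (a new reading comes with each control period).
- camera(name): name is "scene" or "top" or "wrist"; returns the picture (420x560x3 uint8, blue, green, red); there is no depth.
- calibration(name): a dict with "fx", "fy", "cx", "cy" (pixels), "R" (3x3) and "t" (3): a world point X has camera coordinates R X + t; the wrist camera has in their place "hand_eye" (4x4, takes a point from camera to tool coordinates, whose origin is the TCP and whose axes are the flange's). Camera axes: x right, y down, z forward; pixel columns grow to the right and rows downward; lengths in m; the calibration is good to about 2 mm. The wrist camera is an equidistant fisheye: a pixel r from the principal point sees the ray r / f radians off the axis. A picture is of the moment at which its call begins: read the wrist's pose just before it. calibration takes no time and is no camera call.
- sign_off(): hands the job in; it is judged then, once.
Trained networks look in the newest picture that a camera, given by its name, has taken for a name from the list of things; names that differ only in an ending like _2 or _b are one class to them, and where a whole thing is asked for, a point or a joint stands for the part that bears it (a point fixed in the world has none). Each returns a list of dicts, best first, with "confidence" (0 to 1); they miss things now and then, are a little off and sometimes report something else, mostly with a low value. They report only what shows in the picture. A call takes as long as a camera call.
- recognise(camera, query): "rect" ([centre column, centre row, width, height] in pixels, round what is visible of it).
- regions_of(camera, query): "mask" (420x560 bool, what is visible of it) and "rect" ([centre column, centre row, width, height] in pixels, round what is visible of it).
- mark_of(camera, query): "at" ([column, row] in pixels: a listed point, or the origin of a listed thing).
The state is a dict: "clock": time; "joint_pos": joint angles; "qvel": joint speeds; "joint_torque": joint torques, N m; "eef_pos": TCP position; "tool_rot": TCP orientation; "force": force on the tool from outside, world axes, zero at the start; "moment": the same for the moment, N m; "gripper_width": finger opening in m; "finger_force": force on a finger pad.
Only numpy, scipy, OpenCV 4.12 (cv2) and the standard library are available. Lean on these libraries where they do the work, as an engineer would, in place of code of your own. Each camera call takes 0.05 s, during which the arm holds its last target. There are 200 camera calls.

## Working session

There is one attempt and no reset: what is moved stays moved. The work goes in short steps, Python scripts to look and compute and a tool call to move; the robot and the scene stay as the last step left them, time stands still between calls to the robot, and variables do not carry over. Pictures are saved under pics/ and viewed, at most 10 in all, crops included, and the job is handed in when it is done.

Besides the shell and the picture viewer there is one more tool, called as name(argument=value, ...), one argument or row to a line, values as JSON. apply_moves: Moves the arm, as the interface text tells. Its arguments: {"type":"object","properties":{"moves":{"type":"array"},"gripper":{"type":"number"},"grip_force":{"type":"number"}},"required":["moves"]}

```bash
mkdir -p pics; cat > h.py <<'E'
from station import *
import numpy as np, cv2
from scipy.spatial.transform import Rotation as Ro
def ray(cam,px,pose=None):
    c=calibration(cam); u=np.array(px,float)
    if cam!='wrist':
        d=np.array([(u[0]-c['cx'])/c['fx'],(u[1]-c['cy'])/c['fy'],1]);R=np.array(c['R']);t=np.array(c['t'])
        return -R.T@t, R.T@d
    a=np.array([(u[0]-c['cx'])/c['fx'],(u[1]-c['cy'])/c['fy']]);r=np.linalg.norm(a)
    d=np.array([*(a/max(r,1e-9)*np.sin(r)),np.cos(r)]);H=np.array(c['hand_eye'])
    p,q=pose; Rt=Ro.from_quat(np.roll(q,-1)).as_matrix()
    return Rt@H[:3,3]+p, Rt@H[:3,:3]@d
def hit(cam,px,z,pose=None):
    o,d=ray(cam,px,pose); return o+d*(z-o[2])/d[2]
def pose():
    o=get_obs(); return np.array(o['eef_pos']),np.array(o['tool_rot'])
def tooldelta(target):
    p,q=pose(); Rt=Ro.from_quat(np.roll(q,-1)).as_matrix(); return Rt.T@(np.array(target)-p)*100
E
python3 - <<'E'
from h import *
o=get_obs();print(o)
a=camera('scene');b=camera('top')
cv2.imwrite('pics/scene.png',a);cv2.imwrite('pics/top.png',b)
for n in ['scene','top']:
  c=calibration(n);print(n,-np.array(c['R']).T@np.array(c['t']),c['fx'])
for q,z in [('shell',0),('recess',.055),('keeper_grip',.085),('keeper_tip',.061),('insert',0),('insert_face',.02),('block',.055),('tray',0),('bracket',.005),('bottle',0),('jar',0),('sander',0),('mug',0),('brush',0),('pot',0)]:
  for n in ['scene','top']:
    r=mark_of(n,q)
    print(q,n,[(np.round(m['at']).tolist(),round(m['confidence'],2),hit(n,m['at'],z)[:2].round(4).tolist()) for m in r[:2]])
E
```

```text
{'clock': 0.0, 'joint_pos': array([ 1.15100066e+00,  1.50982993e-01,  1.43802619e+00,  2.77473052e-05,
        1.55379465e+00, -1.33995755e-01]), 'qvel': array([ 0.0013358 , -0.00052539, -0.00024471, -0.0001537 , -0.00085929,
       -0.00030132]), 'joint_torque': array([-4.88311616e-05, -7.13068056e+01, -5.70866060e+01, -6.55363397e-05,
        8.67197552e-03,  3.13468718e-07]), 'eef_pos': array([0.16201478, 0.55144936, 0.23067958]), 'tool_rot': array([-1.78893078e-04,  1.42414321e-01,  9.89806948e-01, -5.78727614e-04]), 'force': array([ 0.32473665, -0.27150975, -0.91171169]), 'moment': array([ 0.0126973 ,  0.01367075, -0.01240309]), 'finger_force': 0.0, 'gripper_width': 0.08571029767820236}
scene [ 1.39144224 -0.35435026  0.74976195] 409.7128295241363
top [0.42642985 0.04704163 1.62773017] 522.6120869893051
shell scene [([261.0, 239.0], 0.87, [0.5621, -0.0096])]
shell top [([297.0, 207.0], 0.59, [0.5664, -0.0133])]
recess scene [([248.0, 232.0], 0.57, [0.58, -0.0526])]
recess top [([372.0, 151.0], 0.2, [0.7376, -0.2382])]
keeper_grip scene [([275.0, 210.0], 0.78, [0.5616, 0.0364])]

[... 928 characters left out ...]
jar scene [([319.0, 189.0], 0.55, [0.4126, 0.273])]
jar top [([200.0, 254.0], 0.83, [0.4143, 0.2835]), ([171.0, 229.0], 0.3, [0.4875, 0.3771])]
sander scene [([193.0, 316.0], 0.64, [0.7443, -0.2622])]
sander top [([371.0, 151.0], 0.85, [0.7503, -0.2437])]
mug scene [([279.0, 274.0], 0.76, [0.7111, -0.0265]), ([355.0, 191.0], 0.56, [0.4759, 0.3717])]
mug top [([301.0, 160.0], 0.92, [0.7139, -0.0232]), ([172.0, 230.0], 0.64, [0.4842, 0.3717])]
brush scene [([246.0, 217.0], 0.47, [0.4486, -0.0067])]
brush top [([291.0, 247.0], 0.93, [0.4415, 0.0026])]
pot scene [([382.0, 242.0], 0.6, [0.7267, 0.2903]), ([197.0, 316.0], 0.56, [0.7462, -0.2552])]
pot top [([205.0, 148.0], 0.67, [0.7459, 0.2802])]
```

```bash
python3 - <<'E'
from h import *
b=cv2.imread('pics/top.png')
cv2.imwrite('pics/topc.png',cv2.resize(b[110:310,120:460],None,fx=2.35,fy=2.35,interpolation=cv2.INTER_CUBIC))
E
```

```text
(no output)
```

View pics/topc.png

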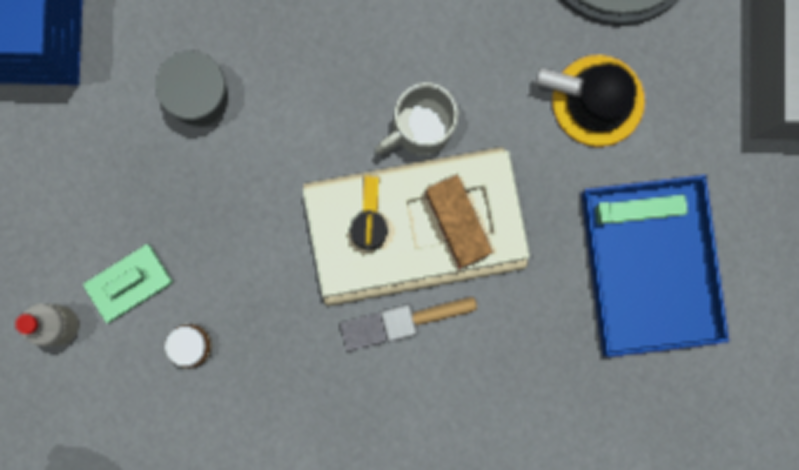

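View pics/scene.png

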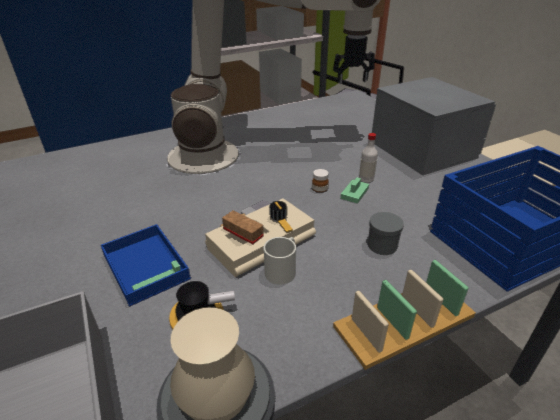

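The top crop shows the housing, with the block lying across the recess at (460,222) and the keeper's tongue at +x. The hatch is at (128,283) and the tray at (655,265), with the bracket at the tray's far (+x) end. Next I'll get precise outlines.

```bash
python3 - <<'E'
from h import *
camera('top')
for q,z in [('shell',.055),('block',.095),('insert',.02),('tray',.04),('bracket',.012)]:
  r=regions_of('top',q)
  for m in r[:2]:
    pts=cv2.findContours(m['mask'].astype(np.uint8),0,1)[0]; pts=max(pts,key=cv2.contourArea)[:,0]
    w=np.array([hit('top',p,z)[:2] for p in pts],np.float32)
    (c,s,a)=cv2.minAreaRect(w)
    bx=cv2.boxPoints((c,s,a)); e=[bx[1]-bx[0],bx[2]-bx[1]]; L=max(e,key=np.linalg.norm)
    print(q,round(m['confidence'],2),np.round(c,4),np.round(s,3),'long axis deg',np.degrees(np.arctan2(L[1],L[0]))%180)
E
```

```text
shell 0.77 [ 0.5669 -0.0115] [0.162 0.27 ] long axis deg 101.74796
block 0.73 [ 0.5708 -0.0611] [0.111 0.048] long axis deg 25.287043
insert 0.56 [0.4854 0.3631] [0.064 0.104] long axis deg 124.30763
tray 0.64 [ 0.5231 -0.3222] [0.225 0.17 ] long axis deg 8.110159
bracket 0.53 [ 0.5998 -0.3091] [0.029 0.12 ] long axis deg 98.45774
bracket 0.25 [ 0.5252 -0.3257] [0.223 0.174] long axis deg 7.854186
```

```bash
cat >> h.py <<'E'
def plan(target,yclose=None):
    "delta in current tool axes, spin deg to bring closing line to world angle yclose, and delta after the spin"
    p,q=pose(); M=Ro.from_quat(np.roll(q,-1)).as_matrix()
    d=np.array(target)-p; print('tcp',p.round(4),'y ang',np.degrees(np.arctan2(M[1,1],M[0,1])).round(2),'delta cm',(M.T@d*100).round(2),'tilt',np.round(M[:2,2],4))
    if yclose is not None:
        s=-((yclose-np.degrees(np.arctan2(M[1,1],M[0,1]))+90)%180-90)
        M2=M@Ro.from_euler('z',s,degrees=True).as_matrix()
        print('spin',round(s,2),'after-spin delta',(M2.T@d*100).round(2))
E
python3 - <<'E'
from h import *
import station
print(getattr(station,'grasp_offset',None),[n for n in dir(station) if n[0]!='_'])
plan([.572,-.059,.2],115)
E
```

```text
0.0187 ['MotionError', 'calibration', 'camera', 'get_obs', 'grasp_offset', 'mark_of', 'recognise', 'regions_of', 'sign_off']
tcp [0.1621 0.5516 0.2313] y ang 73.63 delta cm [-56.54 -47.03   3.13] tilt [-0.     -0.0001]
spin -41.37 after-spin delta [-11.34 -72.67   3.13]
```

apply_moves(
  moves=[
    {"x":-3.7,"y":-3.1,"z":0.2},
    {"x":-3.7,"y":-3.1,"z":0.2},
    {"x":-3.7,"y":-3.1,"z":0.2},
    {"x":-3.7,"y":-3.1,"z":0.2},
    {"x":-3.7,"y":-3.1,"z":0.2},
    {"x":-3.7,"y":-3.1,"z":0.2},
    {"x":-3.7,"y":-3.1,"z":0.2},
    {"x":-3.7,"y":-3.1,"z":0.2},
    {"x":-3.7,"y":-3.1,"z":0.2},
    {"x":-3.7,"y":-3.1,"z":0.2},
  ],
  gripper=1,
)

```text
invalid input
```

```bash
python3 -c "
from h import *
plan([.572,-.059,.2],115)"
```

```text
tcp [0.1621 0.5516 0.2313] y ang 73.63 delta cm [-56.54 -47.03   3.13] tilt [-0.     -0.0001]
spin -41.37 after-spin delta [-11.34 -72.67   3.13]
```

apply_moves(
  moves=[
    {"x":-3.7,"y":-3.1,"z":0.2,"spin":0},
    {"x":-3.7,"y":-3.1,"z":0.2,"spin":0},
    {"x":-3.7,"y":-3.1,"z":0.2,"spin":0},
    {"x":-3.7,"y":-3.1,"z":0.2,"spin":0},
    {"x":-3.7,"y":-3.1,"z":0.2,"spin":0},
    {"x":-3.7,"y":-3.1,"z":0.2,"spin":0},
    {"x":-3.7,"y":-3.1,"z":0.2,"spin":0},
    {"x":-3.7,"y":-3.1,"z":0.2,"spin":0},
    {"x":-3.7,"y":-3.1,"z":0.2,"spin":0},
    {"x":-3.7,"y":-3.1,"z":0.2,"spin":0},
  ],
  gripper=1,
)

```text
clock: 2.9
eef_pos: [0.4304, 0.148, 0.2115]
tool_rot: [0.0, 0.142, 0.99, 0.0]
force: [1.3, 0.3, 0.1]
gripper_width: 0.0855
finger_force: 0.0
```

```bash
python3 -c "
from h import *
plan([.572,-.059,.2],115)"
```

```text
tcp [0.4304 0.148  0.2115] y ang 73.62 delta cm [-19.42 -15.87   1.16] tilt [0.0008 0.0001]
spin -41.38 after-spin delta [ -4.08 -24.74   1.16]
```

apply_moves(
  moves=[
    {"x":-3.88,"y":-3.12,"z":0.2,"spin":0},
    {"x":-3.88,"y":-3.12,"z":0.2,"spin":0},
    {"x":-3.88,"y":-3.12,"z":0.2,"spin":0},
    {"x":-3.88,"y":-3.12,"z":0.2,"spin":0},
    {"x":-3.88,"y":-3.12,"z":0.2,"spin":0},
    {"x":0,"y":0,"z":0,"spin":-8.3},
    {"x":0,"y":0,"z":0,"spin":-8.3},
    {"x":0,"y":0,"z":0,"spin":-8.3},
    {"x":0,"y":0,"z":0,"spin":-8.3},
    {"x":0,"y":0,"z":0,"spin":-8.2},
  ],
)

```text
clock: 3.9
eef_pos: [0.5719, -0.0545, 0.2013]
tool_rot: [-0.0, -0.22, 0.976, -0.0]
force: [-0.0, -0.3, -0.5]
gripper_width: 0.0855
finger_force: 0.0
```

```bash
python3 - <<'E'
from h import *
P=pose(); im=camera('wrist'); cv2.imwrite('pics/w1.png',im)
plan([.572,-.059,.2],115)
for q,z in [('block',.095),('shell',.055),('keeper_grip',.085),('keeper_tip',.061)]:
  for m in regions_of('wrist',q)[:1]:
    pts=cv2.findContours(m['mask'].astype(np.uint8),0,1)[0]; pts=max(pts,key=cv2.contourArea)[:,0]
    w=np.array([hit('wrist',p,z,P)[:2] for p in pts],np.float32)
    (c,s,a)=cv2.minAreaRect(w)
    bx=cv2.boxPoints((c,s,a)); e=[bx[1]-bx[0],bx[2]-bx[1]]; L=max(e,key=np.linalg.norm)
    print(q,round(m['confidence'],2),np.round(c,4),np.round(s,3),np.degrees(np.arctan2(L[1],L[0]))%180)
  for m in mark_of('wrist',q)[:1]: print(' mark',np.round(m['at']),m['confidence'],hit('wrist',m['at'],{'block':.055,'shell':0}.get(q,z),P)[:2].round(4))
E
```

```text
tcp [ 0.5718 -0.0545  0.2013] y ang 115.93 delta cm [ 0.18 -0.41  0.13] tilt [-0.0002 -0.0001]
spin 0.93 after-spin delta [ 0.18 -0.41  0.13]
block 0.71 [ 0.5708 -0.064 ] [0.109 0.046] 25.966587
 mark [266. 198.] 0.79 [ 0.5748 -0.0643]
shell 0.93 [ 0.5672 -0.0118] [0.157 0.271] 101.793335
 mark [312. 205.] 0.59 [ 0.5727 -0.0122]
keeper_grip 0.68 [0.5738 0.0518] [0.087 0.062] 7.9533696
 mark [392. 239.] 0.56 [0.5541 0.0489]
 mark [343. 293.] 0.57 [0.6293 0.0459]
```

View pics/w1.png

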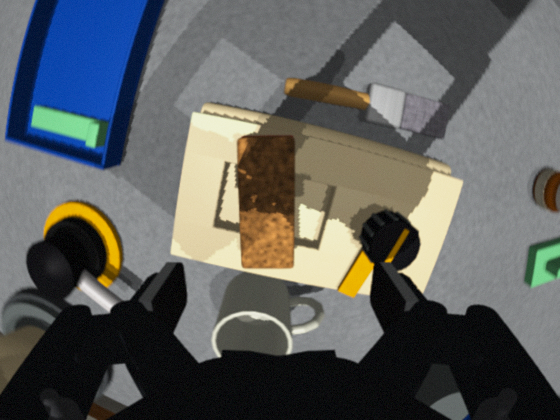

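The wrist view shows the block at (267,200), lined up between the fingers, with the recess outline under it and the keeper at (388,240). Going down now.

apply_moves(
  moves=[
    {"x":0.42,"y":-0.8,"z":2,"spin":0},
    {"x":0,"y":0,"z":3,"spin":0},
    {"x":0,"y":0,"z":3,"spin":0},
    {"x":0,"y":0,"z":3,"spin":0},
    {"x":0,"y":0,"z":2,"spin":0},
    {"x":0,"y":0,"z":0.9,"spin":0},
    {"x":0,"y":0,"z":0,"spin":0},
    {"x":0,"y":0,"z":0,"spin":0},
    {"x":0,"y":0,"z":0,"spin":0},
    {"x":0,"y":0,"z":0,"spin":0},
  ],
)

```text
clock: 5.35
eef_pos: [0.5719, -0.0636, 0.0633]
tool_rot: [0.001, -0.217, 0.976, -0.0]
force: [0.7, -0.4, 0.4]
gripper_width: 0.0855
finger_force: 0.0
```

apply_moves(
  moves=[
    {"x":0,"y":0,"z":0,"spin":0},
    {"x":0,"y":0,"z":0,"spin":0},
    {"x":0,"y":0,"z":0,"spin":0},
    {"x":0,"y":0,"z":0,"spin":0},
    {"x":0,"y":0,"z":0,"spin":0},
    {"x":0,"y":0,"z":0,"spin":0},
    {"x":0,"y":0,"z":0,"spin":0},
    {"x":0,"y":0,"z":0,"spin":0},
    {"x":0,"y":0,"z":0,"spin":0},
    {"x":0,"y":0,"z":0,"spin":0},
  ],
  gripper=-1,
  grip_force=40,
)

```text
clock: 6.35
eef_pos: [0.5716, -0.0635, 0.0626]
tool_rot: [0.0, -0.217, 0.976, -0.0]
force: [-1.1, -0.2, 6.2]
gripper_width: 0.0445
finger_force: 41.6
```

apply_moves(
  moves=[
    {"x":0,"y":0,"z":-1,"spin":0},
    {"x":0,"y":0,"z":-2,"spin":0},
    {"x":0,"y":0,"z":-3,"spin":0},
    {"x":0,"y":0,"z":-3,"spin":0},
    {"x":0,"y":0,"z":-3,"spin":0},
    {"x":0,"y":0,"z":0,"spin":8},
    {"x":0,"y":0,"z":0,"spin":8},
    {"x":0,"y":0,"z":0,"spin":0},
    {"x":0,"y":0,"z":0,"spin":0},
    {"x":0,"y":0,"z":0,"spin":0},
  ],
)

```text
clock: 7.35
eef_pos: [0.5713, -0.0635, 0.1823]
tool_rot: [-0.0, -0.08, 0.997, 0.0]
force: [-0.7, 0.3, -1.1]
gripper_width: 0.0445
finger_force: 41.1
```

```bash
python3 - <<'E'
from h import *
plan([.495,-.325,.175],98)
E
```

```text
tcp [ 0.5713 -0.0635  0.1823] y ang 99.23 delta cm [ 11.73 -24.59   0.73] tilt [-0.0004 -0.    ]
spin 1.23 after-spin delta [ 11.2  -24.84   0.73]
```

apply_moves(
  moves=[
    {"x":1.67,"y":-3.53,"z":0,"spin":0},
    {"x":1.67,"y":-3.53,"z":0,"spin":0},
    {"x":1.67,"y":-3.53,"z":0,"spin":0},
    {"x":1.67,"y":-3.53,"z":0,"spin":0},
    {"x":1.67,"y":-3.53,"z":0,"spin":0},
    {"x":1.67,"y":-3.53,"z":0,"spin":0},
    {"x":1.67,"y":-3.53,"z":0,"spin":0},
    {"x":0,"y":0,"z":2,"spin":0},
    {"x":0,"y":0,"z":3,"spin":0},
    {"x":0,"y":0,"z":3,"spin":0},
  ],
)

```text
clock: 8.35
eef_pos: [0.4946, -0.3263, 0.1015]
tool_rot: [0.0, -0.08, 0.997, -0.0]
force: [0.9, 0.7, -1.5]
gripper_width: 0.0443
finger_force: 41.4
```

apply_moves(
  moves=[
    {"x":0,"y":0,"z":3,"spin":0},
    {"x":0,"y":0,"z":3,"spin":0},
    {"x":0,"y":0,"z":1.5,"spin":0},
    {"x":0,"y":0,"z":0.8,"spin":0},
    {"x":0,"y":0,"z":0,"spin":0},
    {"x":0,"y":0,"z":0,"spin":0},
    {"x":0,"y":0,"z":0,"spin":0},
    {"x":0,"y":0,"z":0,"spin":0},
    {"x":0,"y":0,"z":0,"spin":0},
    {"x":0,"y":0,"z":0,"spin":0},
  ],
)

```text
clock: 9.35
eef_pos: [0.4948, -0.326, 0.0196]
tool_rot: [0.0, -0.079, 0.997, -0.0]
force: [0.4, 1.3, -0.7]
gripper_width: 0.0446
finger_force: 41.3
```

apply_moves(
  moves=[
    {"x":0,"y":0,"z":0,"spin":0},
    {"x":0,"y":0,"z":0,"spin":0},
    {"x":0,"y":0,"z":0,"spin":0},
    {"x":0,"y":0,"z":0,"spin":0},
    {"x":0,"y":0,"z":0,"spin":0},
    {"x":0,"y":0,"z":0,"spin":0},
    {"x":0,"y":0,"z":-2,"spin":0},
    {"x":0,"y":0,"z":-4,"spin":0},
    {"x":0,"y":0,"z":-5,"spin":0},
    {"x":0,"y":0,"z":-5,"spin":0},
  ],
  gripper=1,
)

```text
clock: 10.35
eef_pos: [0.4944, -0.3256, 0.181]
tool_rot: [-0.0, -0.079, 0.997, 0.0]
force: [1.3, -1.0, 0.7]
gripper_width: 0.0852
finger_force: 0.0
```

```bash
python3 - <<'E'
from h import *
plan([.485,.363,.23],124.3-90)
o=get_obs();print(o['joint_pos'].round(2))
P=pose();im=camera('wrist');t=camera('top')
cv2.imwrite('pics/w2.png',np.hstack([im[:, :],]))
for q in ['block','bracket']:
  for m in mark_of('wrist',q)[:1]: print(q,m['confidence'],hit('wrist',m['at'],.005,P)[:2].round(3))
E
```

```text
tcp [ 0.4944 -0.3256  0.181 ] y ang 99.02 delta cm [-9.87 68.15 -4.87] tilt [-0.0006  0.0004]
spin 64.72 after-spin delta [57.41 38.03 -4.87]
[-0.71  0.21  1.47 -0.    1.46 -2.44]
block 0.71 [ 0.493 -0.324]
bracket 0.58 [ 0.598 -0.31 ]
```

View pics/w2.png

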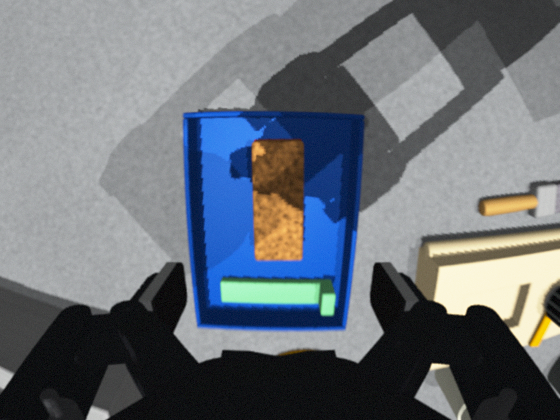

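The block lies in the tray at (278,200), clear of the bracket. Next I'll look at the open recess, turning the tool toward its placing yaw on the way.

apply_moves(
  moves=[
    {"x":-1.96,"y":3.84,"z":-0.65,"spin":0},
    {"x":-1.96,"y":3.84,"z":-0.65,"spin":0},
    {"x":-1.96,"y":3.84,"z":-0.65,"spin":0},
    {"x":-1.96,"y":3.84,"z":-0.65,"spin":0},
    {"x":-1.96,"y":3.84,"z":-0.65,"spin":0},
    {"x":-1.96,"y":3.84,"z":-0.65,"spin":0},
    {"x":0,"y":0,"z":0,"spin":8.5},
    {"x":0,"y":0,"z":0,"spin":8.5},
    {"x":0,"y":0,"z":0,"spin":8.5},
    {"x":0,"y":0,"z":0,"spin":8.5},
  ],
)

```text
clock: 11.55
eef_pos: [0.5743, -0.0796, 0.2166]
tool_rot: [-0.001, 0.219, 0.976, -0.0]
force: [-0.8, 0.2, 0.5]
gripper_width: 0.0853
finger_force: 0.0
```

apply_moves(
  moves=[
    {"x":0,"y":0,"z":0,"spin":8.5},
    {"x":0,"y":0,"z":0,"spin":8.5},
    {"x":0,"y":0,"z":0,"spin":8.5},
    {"x":0,"y":0,"z":0,"spin":8.5},
    {"x":0,"y":0,"z":0,"spin":8.5},
    {"x":0,"y":0,"z":0,"spin":8.5},
    {"x":0,"y":0,"z":0,"spin":0},
    {"x":0,"y":0,"z":0,"spin":0},
    {"x":0,"y":0,"z":0,"spin":0},
    {"x":0,"y":0,"z":0,"spin":0},
  ],
)

```text
clock: 12.55
eef_pos: [0.5747, -0.0799, 0.218]
tool_rot: [-0.0, 0.615, 0.789, -0.0]
force: [-0.3, -0.1, 0.5]
gripper_width: 0.0856
finger_force: 0.0
```

```bash
python3 - <<'E'
from h import *
P=pose();im=camera('wrist');np.save('w3p.npy',np.r_[P[0],P[1]]);cv2.imwrite('pics/w3.png',im)
plan([.485,.363,.2],124.3-90)
for q,z in [('recess',.055),('keeper_grip',.085),('keeper_tip',.061),('shell',0)]:
  for m in mark_of('wrist',q)[:1]: print(q,np.round(m['at']),m['confidence'],hit('wrist',m['at'],z,P)[:2].round(4))
E
```

```text
tcp [ 0.5747 -0.0799  0.2182] y ang 14.13 delta cm [45.14  2.11  1.82] tilt [-0.0003 -0.    ]
spin -20.17 after-spin delta [41.64 17.55  1.82]
recess [290. 173.] 0.57 [ 0.5799 -0.0553]
keeper_grip [298.  53.] 0.75 [0.5591 0.0503]
keeper_tip [371.  84.] 0.75 [0.6309 0.0464]
shell [289. 124.] 0.92 [ 0.5696 -0.0107]
```

View pics/w3.png

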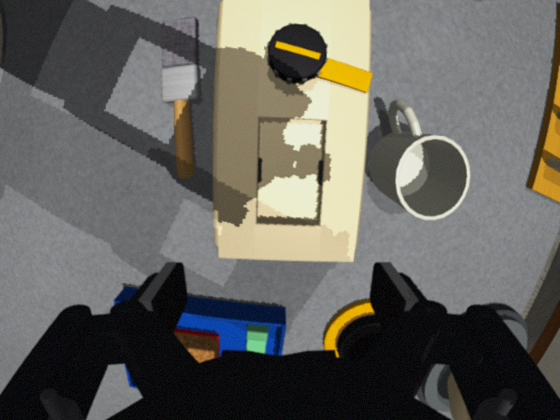

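The wrist view shows the recess open, with corners near (259,119), (326,119), (323,223) and (257,224), and the catches at (259,170) and (321,170). I'll zoom in on it.

```bash
python3 - <<'E'
import cv2
im=cv2.imread('pics/w3.png')
cv2.imwrite('pics/w3z.png',cv2.resize(im[110:234,240:345],None,fx=4.8,fy=4.8,interpolation=cv2.INTER_CUBIC))
E
```

```text
(no output)
```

View pics/w3z.png

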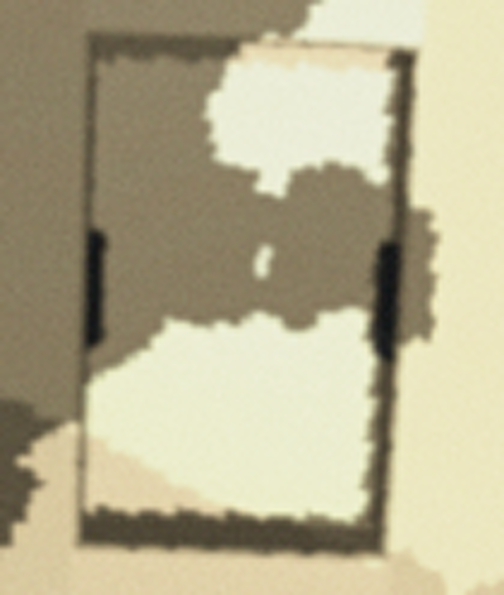

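```bash
python3 - <<'E'
from h import *
a=np.load('w3p.npy');P=(a[:3],a[3:])
c=[(90,35),(413,50),(383,552),(80,547)]
w=np.array([hit('wrist',((x+.5)/4.8-.5+240,(y+.5)/4.8-.5+110),.055,P)[:2] for x,y in c])
print(w.round(4),w.mean(0).round(4))
for i in range(4):
  d=w[(i+1)%4]-w[i];print(np.linalg.norm(d).round(4),np.degrees(np.arctan2(d[1],d[0])).round(2))
E
```

```text
[[ 0.5386 -0.011 ]
 [ 0.5996  0.0019]
 [ 0.6211 -0.0973]
 [ 0.5606 -0.1114]] [ 0.58   -0.0545]
0.0624 11.94
0.1016 -77.75
0.0621 -166.86
0.1029 102.37
```

apply_moves(
  moves=[
    {"x":4.5,"y":0.2,"z":0,"spin":0},
    {"x":4.5,"y":0.2,"z":0,"spin":0},
    {"x":4.5,"y":0.2,"z":0,"spin":0},
    {"x":4.5,"y":0.2,"z":0,"spin":0},
    {"x":4.5,"y":0.2,"z":0,"spin":0},
    {"x":4.5,"y":0.2,"z":0,"spin":0},
    {"x":4.5,"y":0.2,"z":0,"spin":0},
    {"x":4.5,"y":0.2,"z":0,"spin":0},
    {"x":4.5,"y":0.2,"z":0,"spin":0},
    {"x":4.5,"y":0.2,"z":0,"spin":0},
  ],
  gripper=0.3,
)

```text
clock: 13.8
eef_pos: [0.4844, 0.3634, 0.2184]
tool_rot: [0.0, 0.615, 0.788, 0.0]
force: [0.7, -0.0, -0.5]
gripper_width: 0.0551
finger_force: 0.0
```

apply_moves(
  moves=[
    {"x":0,"y":0,"z":0,"spin":-6.7},
    {"x":0,"y":0,"z":0,"spin":-6.7},
    {"x":0,"y":0,"z":0,"spin":-6.7},
    {"x":0,"y":0,"z":0,"spin":0},
    {"x":0,"y":0,"z":0,"spin":0},
    {"x":0,"y":0,"z":0,"spin":0},
    {"x":0,"y":0,"z":0,"spin":0},
    {"x":0,"y":0,"z":0,"spin":0},
    {"x":0,"y":0,"z":0,"spin":0},
    {"x":0,"y":0,"z":0,"spin":0},
  ],
)

```text
clock: 14.8
eef_pos: [0.4851, 0.3616, 0.2183]
tool_rot: [0.0, 0.469, 0.883, -0.0]
force: [-1.0, 0.8, -0.0]
gripper_width: 0.0555
finger_force: 0.0
```

```bash
python3 - <<'E'
from h import *
P=pose();im=camera('wrist');np.save('w4p.npy',np.r_[P[0],P[1]])
plan([.485,.363,.2],124.3-90)
for q,z in [('insert',0),('insert_face',.02),('jar',0),('bottle',0)]:
  for m in mark_of('wrist',q)[:1]: print(q,np.round(m['at']),m['confidence'],hit('wrist',m['at'],z,P)[:2].round(4))
for m in regions_of('wrist','insert')[:1]:
    x,y,w_,h_=m['rect']; print(m['rect'])
    x0,y0=int(max(0,x-80)),int(max(0,y-62))
    cv2.imwrite('pics/w4z.png',cv2.resize(im[y0:y0+125,x0:x0+160],None,fx=4.8,fy=4.8,interpolation=cv2.INTER_CUBIC)); print(x0,y0)
E
```

```text
tcp [0.4851 0.3616 0.2183] y ang 34.11 delta cm [0.13 0.07 1.83] tilt [ 0.     -0.0001]
spin -0.19 after-spin delta [0.13 0.07 1.83]
insert [280. 183.] 0.65 [0.4854 0.3651]
insert_face [277. 186.] 0.6 [0.4826 0.3638]
jar [186. 209.] 0.87 [0.4115 0.2782]
bottle [282.  92.] 0.69 [0.4305 0.4507]
[281.9, 187.8, 59.3, 93.3]
201 125
```

View pics/w4z.png

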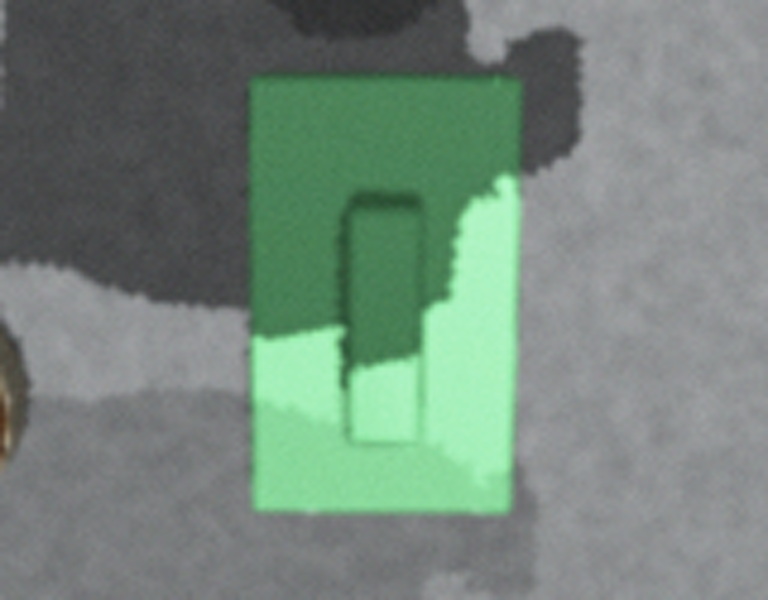

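The hatch plate's corners in the crop are (250,77), (521,77), (512,513) and (254,512), and the rib top spans x 349–421, y 206–441. Next I compute its pose.

```bash
python3 - <<'E'
from h import *
a=np.load('w4p.npy');P=(a[:3],a[3:])
for c,z in [([(250,77),(521,77),(512,513),(254,512)],.02),([(349,206),(421,206),(421,442),(348,442)],.049)]:
  w=np.array([hit('wrist',((x+.5)/4.8-.5+201,(y+.5)/4.8-.5+125),z,P)[:2] for x,y in c])
  print(w.mean(0).round(4))
  for i in range(4):
    d=w[(i+1)%4]-w[i];print(np.linalg.norm(d).round(4),np.degrees(np.arctan2(d[1],d[0])).round(2))
plan([.4853,.3637,.027],34.3)
E
```

```text
[0.4865 0.365 ]
0.0586 34.19
0.0992 -55.89
0.0594 -146.14
0.0989 123.67
[0.4862 0.3653]
0.0144 34.16
0.0491 -55.47
0.0151 -145.89
0.0491 123.68
tcp [0.4851 0.3615 0.2183] y ang 34.12 delta cm [ 0.17  0.14 19.13] tilt [-0.     -0.0001]
spin -0.18 after-spin delta [ 0.17  0.14 19.13]
```

apply_moves(
  moves=[
    {"x":0.23,"y":0.31,"z":2,"spin":0},
    {"x":0,"y":0,"z":3,"spin":0},
    {"x":0,"y":0,"z":3,"spin":0},
    {"x":0,"y":0,"z":3,"spin":0},
    {"x":0,"y":0,"z":3,"spin":0},
    {"x":0,"y":0,"z":3,"spin":0},
    {"x":0,"y":0,"z":1.5,"spin":0},
    {"x":0,"y":0,"z":0.9,"spin":0},
    {"x":0,"y":0,"z":0,"spin":0},
    {"x":0,"y":0,"z":0,"spin":0},
  ],
)

```text
clock: 16.1
eef_pos: [0.4869, 0.3655, 0.0254]
tool_rot: [0.0, 0.469, 0.883, 0.001]
force: [0.6, 0.6, 0.4]
gripper_width: 0.0555
finger_force: 0.0
```

apply_moves(
  moves=[
    {"x":0,"y":0,"z":0,"spin":0},
    {"x":0,"y":0,"z":0,"spin":0},
    {"x":0,"y":0,"z":0,"spin":0},
    {"x":0,"y":0,"z":0,"spin":0},
    {"x":0,"y":0,"z":0,"spin":0},
    {"x":0,"y":0,"z":0,"spin":0},
    {"x":0,"y":0,"z":0,"spin":0},
    {"x":0,"y":0,"z":0,"spin":0},
    {"x":0,"y":0,"z":0,"spin":0},
    {"x":0,"y":0,"z":0,"spin":0},
  ],
  gripper=-1,
  grip_force=70,
)

```text
clock: 17.1
eef_pos: [0.4868, 0.3655, 0.0252]
tool_rot: [0.0, 0.468, 0.883, 0.001]
force: [-0.7, -1.0, 6.9]
gripper_width: 0.0147
finger_force: 69.4
```

```bash
python3 - <<'E'
from h import *
plan([.580,-.0545,.17],12.3)
E
```

```text
tcp [0.4868 0.3655 0.0252] y ang 34.13 delta cm [-40.   -15.83 -14.5 ] tilt [0.0011 0.0006]
spin 21.83 after-spin delta [-43.01   0.18 -14.5 ]
```

apply_moves(
  moves=[
    {"x":0,"y":0,"z":-1,"spin":0},
    {"x":0,"y":0,"z":-2,"spin":0},
    {"x":0,"y":0,"z":-3,"spin":0},
    {"x":0,"y":0,"z":-3,"spin":0},
    {"x":0,"y":0,"z":-3,"spin":0},
    {"x":0,"y":0,"z":-2.5,"spin":0},
    {"x":0,"y":0,"z":0,"spin":7.3},
    {"x":0,"y":0,"z":0,"spin":7.3},
    {"x":0,"y":0,"z":0,"spin":7.2},
    {"x":0,"y":0,"z":0,"spin":0},
  ],
)

```text
clock: 18.1
eef_pos: [0.4863, 0.3651, 0.1698]
tool_rot: [0.0, 0.628, 0.778, 0.0]
force: [0.2, -0.6, -2.0]
gripper_width: 0.0146
finger_force: 68.4
```

apply_moves(
  moves=[
    {"x":-2.5,"y":0,"z":0,"spin":0},
    {"x":-4.5,"y":0,"z":0,"spin":0},
    {"x":-4.5,"y":0,"z":0,"spin":0},
    {"x":-4.5,"y":0,"z":0,"spin":0},
    {"x":-4.5,"y":0,"z":0,"spin":0},
    {"x":-4.5,"y":0,"z":0,"spin":0},
    {"x":-4.5,"y":0,"z":0,"spin":0},
    {"x":-4.5,"y":0,"z":0,"spin":0},
    {"x":-4.5,"y":0,"z":0,"spin":0},
    {"x":-3,"y":0,"z":0,"spin":0},
  ],
)

```text
clock: 19.1
eef_pos: [0.5751, -0.0431, 0.1697]
tool_rot: [0.0, 0.626, 0.78, -0.0]
force: [0.4, -0.3, -0.9]
gripper_width: 0.0146
finger_force: 68.4
```

apply_moves(
  moves=[
    {"x":-1,"y":0.1,"z":0,"spin":0},
    {"x":0,"y":0,"z":0,"spin":0},
    {"x":0,"y":0,"z":0,"spin":0},
    {"x":0,"y":0,"z":0,"spin":0},
    {"x":0,"y":0,"z":0,"spin":0},
    {"x":0,"y":0,"z":0,"spin":0},
    {"x":0,"y":0,"z":0,"spin":0},
    {"x":0,"y":0,"z":0,"spin":0},
    {"x":0,"y":0,"z":0,"spin":0},
    {"x":0,"y":0,"z":0,"spin":0},
  ],
)

```text
clock: 20.1
eef_pos: [0.5781, -0.0498, 0.1693]
tool_rot: [-0.0, 0.627, 0.779, -0.0]
force: [-0.2, 0.3, -1.6]
gripper_width: 0.0148
finger_force: 68.4
```

```bash
python3 - <<'E'
from h import *
plan([.580,-.0545,.1],12.3)
P=pose();im=camera('wrist');np.save('w5p.npy',np.r_[P[0],P[1]])
cv2.imwrite('pics/w5.png',cv2.resize(im[0:300,140:420],None,fx=2,fy=2,interpolation=cv2.INTER_CUBIC))
E
```

```text
tcp [ 0.5781 -0.0498  0.1693] y ang 12.32 delta cm [-0.5   0.09  6.93] tilt [-0.0001 -0.    ]
spin 0.02 after-spin delta [-0.5   0.09  6.93]
```

View pics/w5.png

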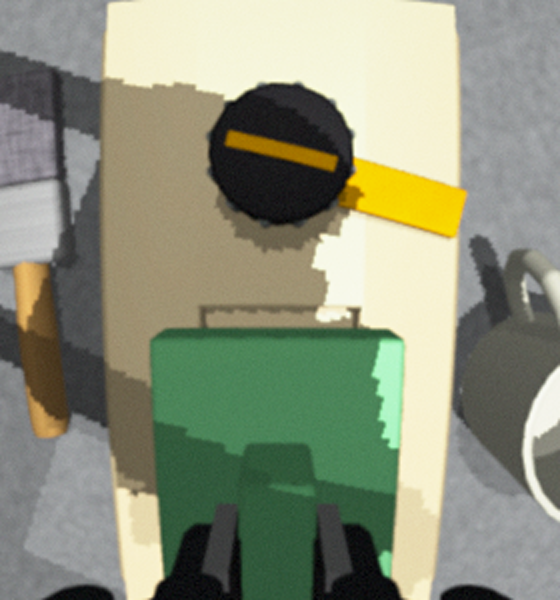

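The held hatch's far edge runs from (153,341) to (403,340), and the recess's far edge shows from (202,307) to (359,307). I'll compare the two in this one frame.

```bash
python3 - <<'E'
from h import *
a=np.load('w5p.npy');P=(a[:3],a[3:])
f=lambda x,y,z:hit('wrist',((x+.5)/2-.5+140,(y+.5)/2-.5),z,P)
M=Ro.from_quat(np.roll(P[1],-1)).as_matrix()
zt=P[0][2]-.0052
for n,l in [('plate top',[(153,341,zt),(403,340,zt)]),('plate bottom',[(165,330,zt-.02),(393,330,zt-.02)]),('recess',[(202,307,.055),(359,307,.055)])]:
  w=[f(*p) for p in l]; d=w[1]-w[0]; m=(w[0]+w[1])/2
  print(n,np.linalg.norm(d).round(4),np.degrees(np.arctan2(d[1],d[0])).round(2),'mid tool cm',(M.T@(m-P[0])*100).round(2))
E
```

```text
plate top 0.0572 12.58 mid tool cm [4.85 0.04 0.52]
plate bottom 0.059 12.36 mid tool cm [4.83 0.07 2.52]
recess 0.0618 12.38 mid tool cm [ 4.61  0.16 11.43]
```

apply_moves(
  moves=[
    {"x":-0.45,"y":0.1,"z":0,"spin":0},
    {"x":0,"y":0,"z":2,"spin":0},
    {"x":0,"y":0,"z":2.5,"spin":0},
    {"x":0,"y":0,"z":2,"spin":0},
    {"x":0,"y":0,"z":1,"spin":0},
    {"x":0,"y":0,"z":0.5,"spin":0},
    {"x":0,"y":0,"z":0.3,"spin":0},
    {"x":0,"y":0,"z":0.3,"spin":0},
    {"x":0,"y":0,"z":0.2,"spin":0},
    {"x":0,"y":0,"z":0,"spin":0},
  ],
)

```text
clock: 21.15
eef_pos: [0.5801, -0.054, 0.0815]
tool_rot: [0.0, 0.627, 0.779, -0.0]
force: [-0.5, -0.2, -1.1]
gripper_width: 0.0149
finger_force: 68.5
```

```bash
python3 - <<'E'
from h import *
plan([.580,-.0545,.08],12.3);o=get_obs();print(o['force'],o['moment'])
P=pose();im=camera('wrist')
cv2.imwrite('pics/w6.png',cv2.resize(im[60:260,200:400],None,fx=3,fy=3,interpolation=cv2.INTER_CUBIC))
E
```

```text
tcp [ 0.5801 -0.054   0.0815] y ang 12.33 delta cm [-0.05 -0.02  0.15] tilt [ 0.0002 -0.0002]
spin 0.03 after-spin delta [-0.05 -0.02  0.15]
[-0.54227489 -0.23155559 -1.05261526] [-0.01078941 -0.0177502  -0.00789454]
```

apply_moves(
  moves=[
    {"x":0,"y":0,"z":0.1,"spin":0},
    {"x":0,"y":0,"z":0.1,"spin":0},
    {"x":0,"y":0,"z":0.1,"spin":0},
    {"x":0,"y":0,"z":0.1,"spin":0},
    {"x":0,"y":0,"z":0.1,"spin":0},
    {"x":0,"y":0,"z":0,"spin":0},
    {"x":0,"y":0,"z":0,"spin":0},
    {"x":0,"y":0,"z":0,"spin":0},
    {"x":0,"y":0,"z":0,"spin":0},
    {"x":0,"y":0,"z":0,"spin":0},
  ],
)

```text
clock: 22.2
eef_pos: [0.58, -0.054, 0.0764]
tool_rot: [0.0, 0.627, 0.779, -0.0]
force: [-0.2, -0.2, -1.5]
gripper_width: 0.0146
finger_force: 68.5
```

It has entered the recess with no contact force. Next I press it home.

apply_moves(
  moves=[
    {"x":0,"y":0,"z":0.2,"spin":0},
    {"x":0,"y":0,"z":0.2,"spin":0},
    {"x":0,"y":0,"z":0.2,"spin":0},
    {"x":0,"y":0,"z":0.2,"spin":0},
    {"x":0,"y":0,"z":0.2,"spin":0},
    {"x":0,"y":0,"z":0.2,"spin":0},
    {"x":0,"y":0,"z":0.1,"spin":0},
    {"x":0,"y":0,"z":0,"spin":0},
    {"x":0,"y":0,"z":0,"spin":0},
    {"x":0,"y":0,"z":0,"spin":0},
  ],
)

```text
clock: 23.2
eef_pos: [0.5802, -0.0541, 0.0635]
tool_rot: [0.0, 0.627, 0.779, -0.0]
force: [-0.0, -2.4, 5.0]
gripper_width: 0.0145
finger_force: 70.1
```

apply_moves(
  moves=[
    {"x":0,"y":0,"z":0.1,"spin":0},
    {"x":0,"y":0,"z":0.1,"spin":0},
    {"x":0,"y":0,"z":0.1,"spin":0},
    {"x":0,"y":0,"z":0.1,"spin":0},
    {"x":0,"y":0,"z":0,"spin":0},
    {"x":0,"y":0,"z":0,"spin":0},
    {"x":0,"y":0,"z":0,"spin":0},
    {"x":0,"y":0,"z":0,"spin":0},
    {"x":0,"y":0,"z":0,"spin":0},
    {"x":0,"y":0,"z":0,"spin":0},
  ],
)

```text
clock: 24.2
eef_pos: [0.5803, -0.054, 0.0602]
tool_rot: [0.0, 0.627, 0.779, 0.0]
force: [-4.3, -0.6, 13.6]
gripper_width: 0.0145
finger_force: 71.5
```

apply_moves(
  moves=[
    {"x":0,"y":0,"z":0.1,"spin":0},
    {"x":0,"y":0,"z":0,"spin":0},
    {"x":0,"y":0,"z":0.1,"spin":0},
    {"x":0,"y":0,"z":0,"spin":0},
    {"x":0,"y":0,"z":0,"spin":0},
    {"x":0,"y":0,"z":0,"spin":0},
    {"x":0,"y":0,"z":0,"spin":0},
    {"x":0,"y":0,"z":0,"spin":0},
    {"x":0,"y":0,"z":0,"spin":0},
    {"x":0,"y":0,"z":0,"spin":0},
  ],
)

```text
clock: 25.2
eef_pos: [0.5803, -0.054, 0.0601]
tool_rot: [0.001, 0.627, 0.779, 0.0]
force: [-16.5, 2.1, 41.1]
gripper_width: 0.0147
finger_force: 75.5
```

The height holds at 0.0601 while the force climbs to 41 N, so the hatch is on the recess floor. I'll unload, release and retract.

apply_moves(
  moves=[
    {"x":0,"y":0,"z":-0.1,"spin":0},
    {"x":0,"y":0,"z":-0.1,"spin":0},
    {"x":0,"y":0,"z":0,"spin":0},
    {"x":0,"y":0,"z":0,"spin":0},
    {"x":0,"y":0,"z":0,"spin":0},
    {"x":0,"y":0,"z":0,"spin":0},
    {"x":0,"y":0,"z":0,"spin":0},
    {"x":0,"y":0,"z":0,"spin":0},
    {"x":0,"y":0,"z":0,"spin":0},
    {"x":0,"y":0,"z":0,"spin":0},
  ],
  gripper=0.3,
)

```text
clock: 26.2
eef_pos: [0.58, -0.054, 0.0593]
tool_rot: [0.0, 0.627, 0.779, -0.0]
force: [0.3, 0.4, -0.3]
gripper_width: 0.0555
finger_force: 0.0
```

apply_moves(
  moves=[
    {"x":0,"y":0,"z":-2,"spin":0},
    {"x":0,"y":0,"z":-3,"spin":0},
    {"x":0,"y":0,"z":-3,"spin":0},
    {"x":0,"y":0,"z":-3,"spin":0},
    {"x":0,"y":0,"z":-3,"spin":0},
    {"x":0,"y":0,"z":0,"spin":0},
    {"x":0,"y":0,"z":0,"spin":0},
    {"x":0,"y":0,"z":0,"spin":0},
    {"x":0,"y":0,"z":0,"spin":0},
    {"x":0,"y":0,"z":0,"spin":0},
  ],
  gripper=1,
)

```text
clock: 27.2
eef_pos: [0.5798, -0.0539, 0.1985]
tool_rot: [-0.001, 0.627, 0.779, -0.0]
force: [0.0, -0.4, -0.0]
gripper_width: 0.0854
finger_force: 0.0
```

```bash
python3 - <<'E'
from h import *
P=pose();im=camera('wrist');np.save('w7p.npy',np.r_[P[0],P[1]]);cv2.imwrite('pics/w7.png',cv2.resize(im[0:300,140:420],None,fx=2,fy=2,interpolation=cv2.INTER_CUBIC))
for q,z in [('insert_face',.055),('keeper_grip',.085),('keeper_tip',.061)]:
  for m in mark_of('wrist',q)[:1]: print(q,np.round(m['at']),m['confidence'],hit('wrist',m['at'],z,P)[:2].round(4))
plan([.5575,.05,.22],25)
E
```

```text
insert_face [278. 203.] 0.82 [ 0.5797 -0.0554]
keeper_grip [282.  76.] 0.65 [0.5599 0.0515]
tcp [ 0.58   -0.054   0.1991] y ang 12.32 delta cm [10.64  0.02 -2.09] tilt [-0.0003 -0.    ]
spin -12.68 after-spin delta [10.37  2.36 -2.09]
```

View pics/w7.png

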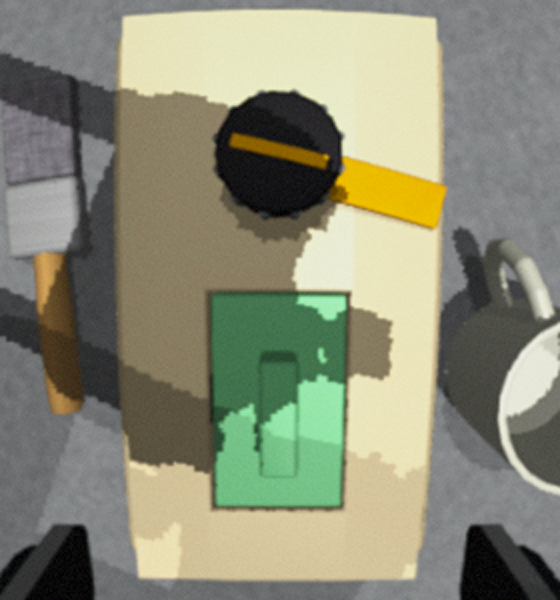

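The hatch sits flush in the recess at (279,400), and the tongue points to +x (about 76° open). Next I get the cap's centre and the tongue angle.

```bash
python3 - <<'E'
from h import *
a=np.load('w7p.npy');P=(a[:3],a[3:])
f=lambda x,y,z:hit('wrist',((x+.5)/2-.5+140,(y+.5)/2-.5),z,P)
print(f(279,153,.099).round(4))
t=f(439,207,.064)[:2]; c=np.array([.5575,.0505]); d=t-c; print('tongue',np.linalg.norm(d).round(4),'keeper deg',np.degrees(np.arctan2(d[1],d[0]))+77.7)
h=np.array([f(x,y,.055) for x,y in [(213,296),(347,296),(342,506),(215,506)]]);print('hatch',h.mean(0).round(4))
plan([*f(279,153,.099)[:2],.068]); plan([.5575,.0505,.068])
E
```

```text
[0.5583 0.0484 0.099 ]
tongue 0.0707 keeper deg 75.05640839532012
hatch [ 0.581  -0.0545  0.055 ]
tcp [ 0.58   -0.054   0.1991] y ang 12.32 delta cm [10.46  0.07 13.11] tilt [-0.0003 -0.    ]
tcp [ 0.58   -0.054   0.1991] y ang 12.32 delta cm [10.69  0.04 13.11] tilt [-0.0003 -0.    ]
```

apply_moves(
  moves=[
    {"x":3.5,"y":0,"z":0,"spin":0},
    {"x":4,"y":0,"z":0,"spin":0},
    {"x":3.1,"y":0.05,"z":0,"spin":0},
    {"x":0,"y":0,"z":2,"spin":0},
    {"x":0,"y":0,"z":3,"spin":0},
    {"x":0,"y":0,"z":3,"spin":0},
    {"x":0,"y":0,"z":3,"spin":0},
    {"x":0,"y":0,"z":1.5,"spin":0},
    {"x":0,"y":0,"z":0.4,"spin":0},
    {"x":0,"y":0,"z":0,"spin":0},
  ],
)

```text
clock: 28.4
eef_pos: [0.5581, 0.0496, 0.0708]
tool_rot: [0.0, 0.627, 0.779, -0.0]
force: [0.0, -0.2, -0.8]
gripper_width: 0.0855
finger_force: 0.0
```

apply_moves(
  moves=[
    {"x":0,"y":0,"z":0,"spin":0},
    {"x":0,"y":0,"z":0,"spin":0},
    {"x":0,"y":0,"z":0,"spin":0},
    {"x":0,"y":0,"z":0,"spin":0},
    {"x":0,"y":0,"z":0,"spin":0},
    {"x":0,"y":0,"z":0,"spin":0},
    {"x":0,"y":0,"z":0,"spin":0},
    {"x":0,"y":0,"z":0,"spin":0},
    {"x":0,"y":0,"z":0,"spin":0},
    {"x":0,"y":0,"z":0,"spin":0},
  ],
  gripper=-1,
  grip_force=25,
)

```text
clock: 29.4
eef_pos: [0.5579, 0.0496, 0.0714]
tool_rot: [0.0, 0.627, 0.779, 0.0]
force: [-6.5, -2.4, 10.2]
gripper_width: 0.0474
finger_force: 24.5
```

apply_moves(
  moves=[
    {"x":0,"y":0,"z":0,"spin":4},
    {"x":0,"y":0,"z":0,"spin":7},
    {"x":0,"y":0,"z":0,"spin":8},
    {"x":0,"y":0,"z":0,"spin":8},
    {"x":0,"y":0,"z":0,"spin":8},
    {"x":0,"y":0,"z":0,"spin":8},
    {"x":0,"y":0,"z":0,"spin":8},
    {"x":0,"y":0,"z":0,"spin":8},
    {"x":0,"y":0,"z":0,"spin":7},
    {"x":0,"y":0,"z":0,"spin":4},
  ],
)

```text
clock: 30.4
eef_pos: [0.5585, 0.0493, 0.0714]
tool_rot: [0.001, 0.961, 0.276, 0.001]
force: [-1.3, -3.0, 6.6]
gripper_width: 0.0471
finger_force: 24.7
```

apply_moves(
  moves=[
    {"x":0,"y":0,"z":0,"spin":3},
    {"x":0,"y":0,"z":0,"spin":2},
    {"x":0,"y":0,"z":0,"spin":0},
    {"x":0,"y":0,"z":0,"spin":0},
    {"x":0,"y":0,"z":0,"spin":0},
    {"x":0,"y":0,"z":0,"spin":0},
    {"x":0,"y":0,"z":0,"spin":0},
    {"x":0,"y":0,"z":0,"spin":0},
    {"x":0,"y":0,"z":0,"spin":0},
    {"x":0,"y":0,"z":0,"spin":0},
  ],
)

```text
clock: 31.4
eef_pos: [0.5585, 0.0493, 0.0714]
tool_rot: [0.001, 0.972, 0.236, 0.001]
force: [-1.2, -3.5, 6.1]
gripper_width: 0.0474
finger_force: 24.7
```

```bash
python3 - <<'E'
from h import *
o=get_obs();print(o['force'],o['moment']);plan([.558,.0495,.07])
E
```

```text
[-1.17148607 -3.49539663  6.12010158] [-0.74338428  0.01119591 -0.0047964 ]
tcp [0.5585 0.0493 0.0714] y ang -62.68 delta cm [-0.03 -0.04  0.14] tilt [ 0.0019 -0.0009]
```

apply_moves(
  moves=[
    {"x":0,"y":0,"z":0,"spin":2},
    {"x":0,"y":0,"z":0,"spin":2},
    {"x":0,"y":0,"z":0,"spin":1},
    {"x":0,"y":0,"z":0,"spin":0},
    {"x":0,"y":0,"z":0,"spin":0},
    {"x":0,"y":0,"z":0,"spin":0},
    {"x":0,"y":0,"z":0,"spin":0},
    {"x":0,"y":0,"z":0,"spin":0},
    {"x":0,"y":0,"z":0,"spin":0},
    {"x":0,"y":0,"z":0,"spin":0},
  ],
)

```text
clock: 32.4
eef_pos: [0.5593, 0.0496, 0.0715]
tool_rot: [0.001, 0.981, 0.194, 0.002]
force: [6.5, -0.2, 1.8]
gripper_width: 0.0471
finger_force: 25.7
```

```bash
python3 - <<'E'
from h import *
o=get_obs();print(o['force'],o['moment']);plan([.558,.0495,.07])
E
```

```text
[ 6.48709879 -0.23470268  1.77789761] [-0.08557616 -1.25774237  0.41948301]
tcp [0.5593 0.0496 0.0715] y ang -67.66 delta cm [-0.12 -0.04  0.15] tilt [ 0.0037 -0.0004]
```

apply_moves(
  moves=[
    {"x":0,"y":0,"z":0,"spin":0},
    {"x":0,"y":0,"z":0,"spin":0},
    {"x":0,"y":0,"z":0,"spin":0},
    {"x":0,"y":0,"z":0,"spin":0},
    {"x":0,"y":0,"z":0,"spin":0},
    {"x":0,"y":0,"z":-2,"spin":0},
    {"x":0,"y":0,"z":-3,"spin":0},
    {"x":0,"y":0,"z":-4,"spin":0},
    {"x":0,"y":0,"z":-4,"spin":0},
    {"x":0,"y":0,"z":0,"spin":0},
  ],
  gripper=1,
)

```text
clock: 33.4
eef_pos: [0.5596, 0.0497, 0.2058]
tool_rot: [0.001, 0.981, 0.194, 0.004]
force: [1.4, -0.2, -0.0]
gripper_width: 0.0856
finger_force: 0.0
```

```bash
python3 - <<'E'
from h import *
P=pose();im=camera('wrist');s=camera('top')
for q,z in [('keeper_tip',.061),('insert_face',.055)]:
  for m in mark_of('wrist',q)[:1]: print(q,np.round(m['at']),m['confidence'],hit('wrist',m['at'],z,P)[:2].round(4))
  for m in mark_of('top',q)[:1]: print(q,np.round(m['at']),m['confidence'],hit('top',m['at'],z)[:2].round(4))
cv2.imwrite('pics/fin.png',np.hstack([cv2.resize(im,(420,315)),cv2.resize(s[110:310,200:400],(315,315))]))
E
```

```text
keeper_tip [352. 217.] 0.79 [ 0.572  -0.0194]
insert_face [380. 219.] 0.92 [ 0.5799 -0.0486]
insert_face [310. 198.] 0.58 [ 0.5896 -0.0491]
```

View pics/fin.png

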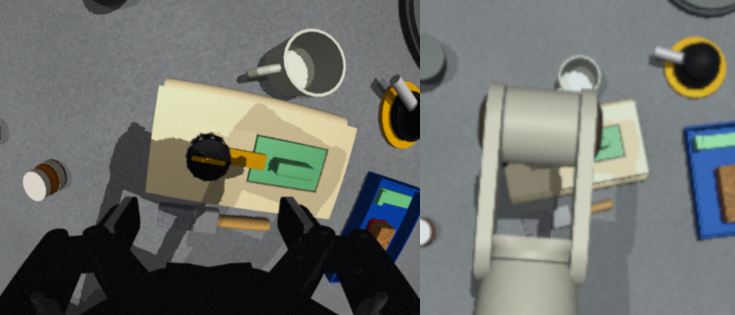

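The tongue now lies over the hatch's end, and the moment reached 0.42 N m at the stop. I'll check the angle numerically from the yellow pixels.

```bash
python3 - <<'E'
from h import *
P=pose();im=camera('wrist');hsv=cv2.cvtColor(im,cv2.COLOR_BGR2HSV)
m=cv2.inRange(hsv,(15,170,90),(32,255,255)); m[:,:240]=0;m[:,420:]=0;m[:150]=0;m[260:]=0
n,l,st,_=cv2.connectedComponentsWithStats(m)
for i in np.argsort(-st[1:,4])[:2]+1:
  ys,xs=np.where(l==i)
  z=.064 if xs.mean()>300 else .099
  w=np.array([hit('wrist',p,z,P)[:2] for p in zip(xs,ys)],np.float32)
  c,s,a=cv2.minAreaRect(w);b=cv2.boxPoints((c,s,a));L=max(b[1]-b[0],b[2]-b[1],key=np.linalg.norm)
  print(st[i],np.round(c,4),np.round(s,4),'axis deg',np.degrees(np.arctan2(L[1],L[0]))%180,'target 102.3')
  d=w.max(0); far=w[np.argsort(w[:,1])[:8]].mean(0); print(far)
E
```

```text
[308 196  51  30 846] [0.5688 0.0038] [0.0199 0.0472] axis deg 101.6986 target 102.3
[ 0.567034  -0.0202076]
[278 210   5   4  15] [0.5594 0.0497] [0.0024 0.0031] axis deg 112.37534 target 102.3
[0.5595016  0.04893778]
```

```bash
python3 -c "
from station import *
print(sign_off())"
```

```text
the job is handed in; nothing more can be done
None
```

The job is handed in at about 34 s of the 70 s limit: the block is in the tray, the hatch is pressed flush, and the keeper is turned to its stop over the hatch (tongue within 1° of the housing's axis). The sign-off returned no verdict.

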